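# Gauge two blind sleeves on depth pins and sort them

## Robot

A 6-joint arm with a two-finger parallel gripper is mounted at the origin on a cart in front of the work surface, level with it; the furniture and walls round the work are solid. World frame = base frame: x ahead of the robot, y to its left, z up, the work surface at z = 0. Lengths are in m, angles in rad, forces in N, time in s.
With the tool pointing down it reaches from about 0.325 to 0.75 m from the base axis. Payload 7.6 kg.
Tool frame: the origin (TCP) lies on the centre line of the jaws, within the pads' length; the fingertips stand bot.tip_reach ahead of it and the grasp point (between the pads) lies 8 mm behind it (bot.tip_reach is the distance from the TCP to the fingertips, in m); z points along the fingers, y is the line along which they close (so a half turn about z gives the same grasp; the last joint's range is limited). The gripper opens to 85 mm and grips with 20 to 120 N. Pads are 22 mm wide; open, the fingers measure 114 mm over their backs; the gripper's body (76 mm by 85 mm) begins 54 mm behind the grasp point. The pads swing forward as they close: fully open they stand 13 mm farther back than shut.
Start: joints at [1.079, 0.052, 1.401, -0, 1.689, -0.07], TCP at [0.215, 0.479, 0.242] pointing down, gripper open.
Joint ranges: [-2.9, 2.9], [-0.91, 2.17], [0.12, 2.37], [-1.06, 4.2], [0.26, 2.73], [-2.93, 2.93]. Speed limits (rad/s): [2.57, 2.57, 3.01, 3.14, 3.14, 3.14].

## Interface

Orientations are given as a unit quaternion [w, x, y, z].
In Python, from plant import bot gives the robot as it stands. The module is installed in compiled form; this text tells all that it offers.
- The arm moves only by the tool arm_command, never from a script. Its argument "deltas" is a list of rows, each a list of 4 numbers: the shift along the tool's x, y, z in m, then the turn about the tool's z in rad. In form: [[x, y, z, yaw], ...]. A call has 1 to 12 rows; each row is the pose to reach, as a shift and turn from the pose commanded when the call began, along the tool's axes at that moment; what a row does not reach only later rows make up. A row lasts 1/10 s, in which the tool goes at most 50 mm and 8.59 degrees, less where a joint would pass 70% of its speed; a pose out of reach is approached as far as the arm can. A call with a gripper value outside its range is refused whole. "claw" is the opening, from 0 (shut) to 1 (fully open), set as the call begins (left out, the last holds). The fingers move at their own pace and stop on an object; "newtons" is the grip in N (left out, the last holds). Time passes only in rows, so rows that repeat a pose let the fingers close. It gives the time, the measured TCP pose, the force, the opening and the grip force at its end, in the units of the state.
- bot.read_state(): the state, without advancing time (a new reading comes with each control period).
- bot.read_camera(name): name is "scene" or "top" or "wrist"; returns a dict with "frame" (420x560x3 uint8, red, green, blue), "depth" (420x560 float32, m along the optical axis (not along the pixel's ray), 0 where there is no reading), "fx", "fy", "cx", "cy" (pixels), "R" (3x3) and "t" (3): a world point X has camera coordinates R X + t; the wrist camera has in their place "T_tool_cam" (4x4, takes a point from camera to tool coordinates, whose origin is the TCP and whose axes are the flange's). Camera axes: x right, y down, z forward; pixel columns grow to the right and rows downward; lengths in m; the calibration is good to about 2 mm. The wrist camera is an equidistant fisheye: a pixel r from the principal point sees the ray r / f radians off the axis. A picture is of the moment at which its call begins: read the wrist's pose just before it.
- bot.hand_in(): hands the job in; it is judged then, once.
Trained networks look in a picture, given as the dict that the camera call returned (one of the last four; its "shot" number tells which), for a name from the list of things; names that differ only in an ending like _2 or _b are one class to them, and where a whole thing is asked for, a point or a joint stands for the part that bears it (a point fixed in the world has none). Each returns a list of dicts, best first, with "confidence" (0 to 1); they miss things now and then, are a little off and sometimes report something else, mostly with a low value. They report only what shows in the picture. A call takes as long as a camera call.
- bot.find_in(query, picture): "at" ([x, y, z] in m, in the coordinates of the camera as it stood for that picture, good to about 4 mm: the middle of the surface that is visible of it).
- bot.masks_of(query, picture): "pixels" (420x560 bool, what is visible of it).
The state is a dict: "clock": time; "joint_positions": joint angles; "qd": joint speeds; "joint_efforts": joint torques, N m; "ee_pos": TCP position; "eef_rot": TCP orientation; "wrist_force": force on the tool from outside, world axes, zero at the start; "wrist_torque": the same for the moment, N m; "finger_gap": finger opening in m; "gripper_force": force on a finger pad.
Only numpy, scipy, OpenCV 4.12 (cv2) and the standard library are available. Lean on these libraries where they do the work, as an engineer would, in place of code of your own. Each camera call takes 0.05 s, during which the arm holds its last target. There are 200 camera calls.

## Task

Check the bores of the two closed-end sleeves lying in the gauge: first the left sleeve, then the right one, push it along its rails from behind its closed end, without gripping it, onto the gauge pin until you feel it stop, pressing only lightly. A sleeve whose open rim comes right up to the stop wall is good; one that stops short with a gap is a reject. Draw each sleeve off its pin and set it down gently, not dropped, in the right tray - good ones in the tray with the cross wall, rejects in the tray without one - and leave the heat sink, the hex key set and the tape roll where they are.

Things in the scene. Friction and masses are not known exactly. Their poses are not given: they have to be found in the camera images.
- gauge: fixed two-lane gauge on a grey base plate 200 x 170 x 12 mm; origin under its centre, z up, +x the pushing direction (away from the robot, turned up to 0.25 rad). Lanes along x at y = +45 mm (left) and -45 mm (right), axes 50 mm above the bench. Each lane: two steel rods (8 mm thick, 9 mm either side of the axis, tops 35 mm above the bench) from x = -90 to +60 mm, on which a sleeve slides freely
- pin_left: left pin and its stop wall, fixed to the gauge and rigid: steel pin 19 mm thick with a chamfered nose, on the lane's axis, 45 mm long, pointing towards the robot from a grey wall 56 mm wide, 16 mm thick, top 78 mm above the bench. Origin on the axis at the wall's front face (gauge x = +60 mm); x as the gauge's, so the nose is at x = -45 mm
- pin_right: right pin and its stop wall, the same as the left in size and axes
- sleeve_left: loose aluminium sleeve, 34 mm across, 75 mm long, 0.14 to 0.25 kg, two dark grooves near its closed end. Origin on its axis at mid-length, x along the axis: flat closed end at -37.5 mm (towards the robot), open rim at +37.5 mm. Lies on the left rails, rim 5 to 20 mm short of the pin's nose; may roll about x. Bore 23 mm, blind; its rigid floor is 22 to 66 mm behind the rim, unseen
- sleeve_right: the same kind of sleeve on the right rails, with its own unknown bore depth (both may be good, or both rejects). How far either sleeve travels before it stops on its pin is not known beforehand
- tray_split: fixed grey open tray 200 x 106 mm, 55 mm deep, walls and floor 4 mm thick, with a cross wall at x = 0 (38 mm high, 4 mm thick) that makes two pockets, each 94 x 98 mm; origin under its centre, x along its length, z up. For good sleeves. Stands left or right of the gauge.
- tray_plain: fixed grey open tray of the same outside size without a cross wall; origin under its centre, x along its length, z up. For rejects. Stands on the other side.
- heat_sink: loose black finned heat sink 45 x 45 x 23 mm on the bench near the front edge, origin under its centre: a bystander
- hex_key_set: loose red folding hex key set 24 x 98 x 16 mm on the bench near the front edge, origin under its centre: a bystander
- tape_amber: loose roll of amber tape 66 x 70 x 19 mm on the bench, beyond and left of the gauge, origin under its centre: a bystander

How it is judged:
By the outcome, as a careful person would: the job done as asked, in the order asked, and still so for the second after the job is handed in, with the robot touching nothing.
It also fails if it takes over 72 s, if anything falls off the work surface, if the arm or the gripper's body presses on something with over 40 N, if the wrist force passes 120 N, or if a joint passes its speed limit or range.

## Working session

There is one attempt and no reset: what is moved stays moved. The work goes in short steps, Python scripts to look and compute and a tool call to move; the robot and the scene stay as the last step left them, time stands still between calls to the robot, and variables do not carry over. Pictures are saved under pics/ and viewed, at most 10 in all, crops included, and the job is handed in when it is done.

Besides the shell and the picture viewer there is one more tool, called after "Request:" as a command line: name --pt "numbers of a row" for each row, then --argument value for the rest. arm_command: Moves the arm, as the interface text tells. Its arguments: {"type":"object","properties":{"deltas":{"type":"array","items":{"type":"array","items":{"type":"number"}}},"claw":{"type":"number"},"newtons":{"type":"number"}},"required":["deltas"]}

```bash
mkdir -p pics; cat > h.py <<'E'
import numpy as np, cv2
from plant import bot
from scipy.spatial.transform import Rotation as Ro
def cloud(p):
    d=p["depth"]; v,u=np.mgrid[:420,:560]
    c=np.stack([(u-p["cx"])/p["fx"]*d,(v-p["cy"])/p["fy"]*d,d],-1)
    return (c-p["t"])@np.array(p["R"])
def w(p,at): return np.array(p["R"]).T@(np.array(at)-p["t"])
E
cat > a.py <<'E'
from h import *
np.set_printoptions(precision=3,suppress=True)
s=bot.read_state(); print(s["ee_pos"],s["eef_rot"],s["finger_gap"],s["wrist_force"],bot.tip_reach,s["clock"])
names="gauge pin_left pin_right sleeve_left sleeve_right tray_split tray_plain heat_sink hex_key_set tape_amber".split()
for cam in ("top","scene"):
    p=bot.read_camera(cam); cv2.imwrite(f"pics/{cam}0.png",p["frame"][:,:,::-1]); P=cloud(p)
    np.savez(f"{cam}0.npz",P=P,f=p["frame"])
    print(cam, "campos", -np.array(p["R"]).T@p["t"])
    for n in names:
        for r in bot.find_in(n,p)[:2]: print(n,round(r["confidence"],2),w(p,r["at"]))
        if cam=="top":
            m=bot.masks_of(n,p)
            if m:
                k=m[0]["pixels"]&(p["depth"]>0); q=P[k]
                if len(q)>20:
                    rc=cv2.minAreaRect((q[:,:2]*1000).astype(np.float32)); print("   mask",k.sum(),rc, "z",np.percentile(q[:,2],[5,50,95]))
E
python3 a.py
```

```text
[0.215 0.479 0.241] [-0.     0.209  0.978 -0.001] 0.085412550486332 [0.438 0.469 0.524] 0.011 0.0
top campos [ 0.268 -0.011  1.035]
gauge 0.62 [0.348 0.155 0.013]
gauge 0.56 [0.543 0.028 0.01 ]
   mask 3452 ((533.901611328125, 24.359580993652344), (170.91587829589844, 203.93862915039062), 84.81596374511719) z [0.008 0.012 0.076]
pin_left 0.85 [0.597 0.065 0.06 ]
   mask 309 ((586.6665649414062, 58.01821517944336), (61.21710205078125, 50.97127914428711), 20.249021530151367) z [0.032 0.06  0.079]
pin_right 0.86 [ 0.585 -0.02   0.055]
   mask 348 ((588.9464721679688, -27.602859497070312), (82.42141723632812, 53.98214340209961), 18.790159225463867) z [0.026 0.059 0.078]
sleeve_left 0.71 [0.507 0.071 0.061]
   mask 367 ((505.27581787109375, 76.90090942382812), (40.93119812011719, 72.90086364746094), 85.56242370605469) z [0.043 0.063 0.067]
sleeve_right 0.77 [ 0.493 -0.016  0.063]
   mask 356 ((493.2572021484375, -16.714576721191406), (32.949310302734375, 75.18553161621094), 83.69252014160156) z [0.052 0.063 0.067]
tray_split 0.89 [0.452 0.288 0.006]
tray_split 0.31 [0.503 0.071 0.065]
   
[... 724 characters left out ...]
 0.017]
tape_amber 0.34 [0.544 0.031 0.011]
   mask 376 ((625.159912109375, 251.12567138671875), (65.90101623535156, 71.91792297363281), 59.57918930053711) z [-0.002  0.016  0.021]
scene campos [-0.005 -0.931  0.643]
gauge 0.91 [ 0.544 -0.03   0.021]
pin_left 0.8 [0.596 0.058 0.055]
pin_right 0.63 [ 0.59  -0.036  0.054]
sleeve_left 0.59 [0.501 0.058 0.063]
sleeve_right 0.87 [ 0.489 -0.031  0.06 ]
sleeve_right 0.32 [ 0.345 -0.165  0.015]
tray_split 0.58 [0.45  0.239 0.032]
tray_plain 0.65 [ 0.425 -0.266  0.023]
tray_plain 0.16 [ 0.592 -0.038  0.052]
heat_sink 0.81 [ 0.344 -0.162  0.014]
hex_key_set 0.7 [0.349 0.136 0.011]
tape_amber 0.64 [0.622 0.238 0.015]
tape_amber 0.16 [0.448 0.24  0.031]
```

View pics/top0.png

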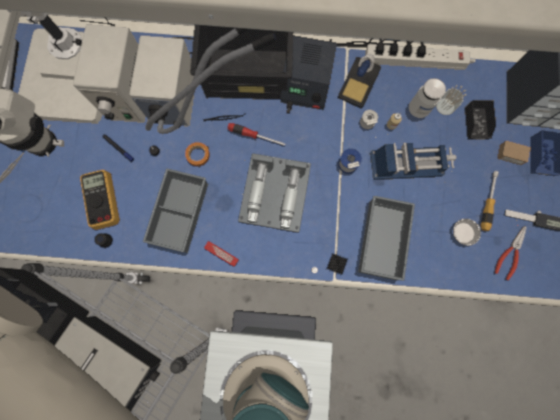

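```bash
cat > b.py <<'E'
from h import *
np.set_printoptions(precision=4,suppress=True)
P=np.load("top0.npz")["P"].reshape(-1,3)
def reg(x0,x1,y0,y1,z0,z1):
    return P[(P[:,0]>x0)&(P[:,0]<x1)&(P[:,1]>y0)&(P[:,1]<y1)&(P[:,2]>z0)&(P[:,2]<z1)]
def rect(n,q): print(n,len(q),cv2.minAreaRect((q[:,:2]*1000).astype(np.float32)))
rect("wallL",reg(.55,.7,.02,.12,.073,.085)); rect("wallR",reg(.55,.7,-.08,.02,.073,.085))
for n,y0,y1 in (("slL",.04,.11),("slR",-.05,.02)):
    q=reg(.44,.56,y0,y1,.060,.073); rect(n,q)
    q=reg(.44,.56,y0,y1,.0645,.073); print(n,"ridge",np.polyfit(q[:,0],q[:,1],1),q.mean(0))
rect("base",reg(.40,.68,-.1,.16,.008,.016))
rect("split",reg(.32,.58,.2,.4,.05,.06)); rect("plain",reg(.3,.58,-.4,-.2,.05,.06))
rect("cross",reg(.39,.50,.25,.32,.03,.042))
E
python3 b.py
```

```text
wallL 118 ((603.8375854492188, 63.42243194580078), (54.588035583496094, 16.80622100830078), 84.58901977539062)
wallR 120 ((595.42236328125, -25.438331604003906), (55.199867248535156, 15.853275299072266), 83.99549865722656)
slL 259 ((513.5216674804688, 71.72552490234375), (27.53691291809082, 89.48889923095703), 85.60638427734375)
slL ridge [-0.1109  0.1289] [0.5075 0.0726 0.0661]
slR 266 ((507.84869384765625, -17.3347225189209), (27.44756317138672, 103.44596099853516), 84.68843078613281)
slR ridge [-0.1087  0.0371] [ 0.4925 -0.0165  0.0661]
base 2394 ((554.94677734375, 23.16790008544922), (169.57553100585938, 246.62765502929688), 84.68717956542969)
split 605 ((451.6130065917969, 281.2518310546875), (111.92585754394531, 205.44708251953125), 80.84748077392578)
plain 620 ((425.1159973144531, -278.85394287109375), (111.54922485351562, 204.51211547851562), 83.1286849975586)
cross 47 ((451.6571960449219, 284.37542724609375), (69.6542739868164, 4.627547740936279), 80.53440856933594)
```

The top view shows the gauge near px (275,193), with the sleeves at (257,190) and (290,195). The split tray is on the left at (177,211) and the plain tray on the right at (387,240). The detections agree with this. I'll move above and behind the left sleeve with the claw shut.

Request:
arm_command --pt "-0.368 -0.272 0.05 -0.321" --pt "-0.368 -0.272 0.05 -0.321" --pt "-0.368 -0.272 0.05 -0.321" --pt "-0.368 -0.272 0.05 -0.321" --pt "-0.368 -0.272 0.05 -0.321" --pt "-0.368 -0.272 0.05 -0.321" --pt "-0.368 -0.272 0.05 -0.321" --pt "-0.368 -0.272 0.05 -0.321" --pt "-0.368 -0.272 0.09 -0.321" --pt "-0.368 -0.272 0.09 -0.321" --pt "-0.368 -0.272 0.09 -0.321" --pt "-0.368 -0.272 0.09 -0.321" --claw 0

```text
clock: 2.8
ee_pos: [0.4392, 0.08, 0.1523]
eef_rot: [-0.0, 0.051, 0.999, 0.0]
wrist_force: [-0.4, 1.0, 0.3]
finger_gap: -0.0007
gripper_force: 0.0
```

```bash
cat >> h.py <<'E'
np.set_printoptions(precision=4,suppress=True)
def st():
    s=bot.read_state(); q=s["eef_rot"]; R=Ro.from_quat([q[1],q[2],q[3],q[0]]).as_matrix()
    return s,np.array(s["ee_pos"]),R
def to(target,ang=None):
    "tool-frame shift and turn to a world TCP target; ang = world angle of tool x"
    s,p,R=st(); d=R.T@(np.array(target)-p); a=np.arctan2(R[1,0],R[0,0])
    yaw=0 if ang is None else -((ang-a+np.pi)%(2*np.pi)-np.pi)
    return np.r_[d,yaw]
def wrist(name):
    s,tp,R=st(); p=bot.read_camera("wrist"); cv2.imwrite(f"pics/{name}.png",p["frame"][:,:,::-1])
    T=np.array(p["T_tool_cam"]); v,u=np.mgrid[:420,:560]
    x,y=u-p["cx"],v-p["cy"]; r=np.hypot(x,y)+1e-9; th=r/p["fx"]
    d=p["depth"]; t=np.tan(np.minimum(th,1.5))*d
    c=np.stack([x/r*t,y/r*t,d],-1); P=(c@T[:3,:3].T+T[:3,3])@R.T+tp
    P[(d<=0)|(th>1.4)]=np.nan
    return p,P,T,tp,R
E
cat > c.py <<'E'
from h import *
s,tp,R=st(); print(s["clock"],tp,R[:,0],s["joint_positions"],s["wrist_force"],s["finger_gap"])
p,P,T,tp,R=wrist("w1"); print(T)
for n in ("sleeve_left","sleeve_right","pin_left","pin_right"):
    for r in bot.find_in(n,p)[:1]: print(n,r["confidence"],R@(T[:3,:3]@r["at"]+T[:3,3])+tp)
    m=bot.masks_of(n,p)
    if m:
        q=P[m[0]["pixels"]]; q=q[np.isfinite(q[:,0])]; g=np.array([[.995,-.0998],[.0998,.995]])
        l=(q[:,:2]-[.532,.0258])@g.T; print(n,len(q),"gauge x,y pct",np.percentile(l,[2,50,98],axis=0).T,"z",np.percentile(q[:,2],[2,50,98]))
E
python3 c.py
```

```text
2.8 [0.4392 0.08   0.1523] [-0.9948  0.1019  0.0007] [ 0.0973 -0.1252  1.7541  0.0005  1.5133 -1.3714] [-0.4414  0.962   0.2549] -0.0006571554630620057
[[ 0.0002 -0.9618 -0.2737  0.0692]
 [ 1.      0.0001  0.0001  0.0009]
 [-0.0001 -0.2737  0.9618 -0.1314]
 [ 0.      0.      0.      1.    ]]
sleeve_left 0.5 [0.4725 0.0676 0.0502]
sleeve_left 239 gauge x,y pct [[-0.0658 -0.0649  0.0079]
 [ 0.0286  0.0438  0.0591]] z [0.0355 0.0522 0.0671]
sleeve_right 0.86 [ 0.4763 -0.0148  0.0618]
sleeve_right 2356 gauge x,y pct [[-0.07   -0.0537 -0.0248]
 [-0.0592 -0.0418 -0.0294]] z [0.0367 0.0629 0.0672]
pin_left 0.58 [0.5602 0.0676 0.0609]
pin_left 121 gauge x,y pct [[0.0171 0.0222 0.0282]
 [0.041  0.0454 0.0498]] z [0.056  0.0582 0.06  ]
pin_right 0.59 [ 0.5486 -0.019   0.0587]
pin_right 211 gauge x,y pct [[-0.0904  0.0209  0.0629]
 [-0.0705 -0.0426  0.0117]] z [0.0208 0.0564 0.194 ]
```

Request:
arm_command --pt "-0.005 -0.0006 0.03 0" --pt "-0.009 -0.0006 0.06 0" --pt "-0.009 -0.0006 0.085 0" --pt "-0.009 -0.0006 0.097 0" --pt "-0.009 -0.0006 0.098 0" --pt "-0.009 -0.0006 0.098 0"

```text
clock: 3.85
ee_pos: [0.4487, 0.0788, 0.0552]
eef_rot: [0.001, 0.05, 0.999, 0.0]
wrist_force: [-0.4, 0.2, 0.1]
finger_gap: 0.0001
gripper_force: 0.0
```

```bash
cat > d.py <<'E'
from h import *
s,tp,R=st(); g=np.array([[.995,-.0998],[.0998,.995]])
print(s["clock"],tp,"gauge",g@(tp[:2]-[.532,.0258]),"Ffwd",g@np.array(s["wrist_force"])[:2],s["wrist_force"],R[:,0])
E
python3 d.py
```

```text
3.85 [0.4487 0.0788 0.0552] gauge [-0.0881  0.0445] Ffwd [-0.4377  0.1897] [-0.4166  0.2324  0.1445] [-0.9949  0.1005 -0.0012]
```

Request:
arm_command --pt "-0.004 0 0 0" --pt "-0.007 0 0 0" --pt "-0.009 0 0 0" --pt "-0.011 0 0 0" --pt "-0.013 0 0 0" --pt "-0.015 0 0 0" --pt "-0.017 0 0 0" --pt "-0.02 0 0 0" --pt "-0.023 0 0 0" --pt "-0.026 0 0 0" --pt "-0.029 0 0 0" --pt "-0.031 0 0 0"

```text
clock: 5.05
ee_pos: [0.4794, 0.0756, 0.0543]
eef_rot: [0.0, 0.05, 0.999, 0.0]
wrist_force: [-2.5, 1.4, 0.9]
finger_gap: 0.0003
gripper_force: 1.5
```

Request:
arm_command --pt "-0.001 0 0 0" --pt "-0.002 0 0 0" --pt "-0.003 0 0 0" --pt "-0.004 0 0 0" --pt "-0.005 0 0 0"

```text
clock: 5.55
ee_pos: [0.4841, 0.0751, 0.0543]
eef_rot: [0.0, 0.05, 0.999, 0.0]
wrist_force: [-2.9, 1.1, 2.4]
finger_gap: 0.0001
gripper_force: 1.4
```

Request:
arm_command --pt "-0.001 0 0 0" --pt "-0.002 0 0 0" --pt "-0.003 0 0 0" --pt "-0.004 0 0 0"

```text
clock: 5.95
ee_pos: [0.4881, 0.0747, 0.0543]
eef_rot: [0.0, 0.05, 0.999, 0.0]
wrist_force: [-3.3, 0.8, 2.4]
finger_gap: 0.0002
gripper_force: 1.5
```

Request:
arm_command --pt "-0.001 0 0 0" --pt "-0.002 0 0 0" --pt "-0.003 0 0 0" --pt "-0.004 0 0 0"

```text
clock: 6.35
ee_pos: [0.4921, 0.0743, 0.0543]
eef_rot: [0.0, 0.05, 0.999, 0.0]
wrist_force: [-2.6, 1.0, 2.1]
finger_gap: 0.0
gripper_force: 1.5
```

Request:
arm_command --pt "-0.001 0 0 0" --pt "-0.002 0 0 0" --pt "-0.003 0 0 0" --pt "-0.004 0 0 0"

```text
clock: 6.75
ee_pos: [0.4961, 0.0739, 0.0543]
eef_rot: [0.0, 0.05, 0.999, 0.0]
wrist_force: [-2.8, 1.6, 2.8]
finger_gap: 0.0002
gripper_force: 1.5
```

Request:
arm_command --pt "-0.001 0 0 0" --pt "-0.002 0 0 0" --pt "-0.003 0 0 0"

```text
clock: 7.05
ee_pos: [0.499, 0.0736, 0.0543]
eef_rot: [0.0, 0.05, 0.999, 0.0]
wrist_force: [-2.3, 2.5, 2.0]
finger_gap: -0.0
gripper_force: 1.5
```

Request:
arm_command --pt "-0.001 0 0 0" --pt "-0.002 0 0 0" --pt "-0.003 0 0 0"

```text
clock: 7.35
ee_pos: [0.502, 0.0733, 0.0543]
eef_rot: [0.0, 0.05, 0.999, 0.0]
wrist_force: [-2.3, 1.4, 2.5]
finger_gap: -0.0003
gripper_force: 1.5
```

Request:
arm_command --pt "-0.001 0 0 0" --pt "-0.002 0 0 0" --pt "-0.003 0 0 0"

```text
clock: 7.65
ee_pos: [0.505, 0.073, 0.0543]
eef_rot: [0.0, 0.05, 0.999, 0.0]
wrist_force: [-3.6, 1.8, 2.3]
finger_gap: 0.0001
gripper_force: 1.5
```

Request:
arm_command --pt "-0.001 0 0 0" --pt "-0.002 0 0 0" --pt "-0.002 0 0 0"

```text
clock: 7.95
ee_pos: [0.5071, 0.0727, 0.0543]
eef_rot: [0.0, 0.05, 0.999, -0.0]
wrist_force: [-1.0, 0.5, 0.3]
finger_gap: 0.0001
gripper_force: 0.7
```

Request:
arm_command --pt "-0.001 0 0 0" --pt "-0.002 0 0 0" --pt "-0.002 0 0 0"

```text
clock: 8.25
ee_pos: [0.5091, 0.0725, 0.0543]
eef_rot: [0.0, 0.05, 0.999, -0.0]
wrist_force: [-0.9, 0.8, 0.3]
finger_gap: -0.0001
gripper_force: 0.7
```

Request:
arm_command --pt "-0.001 0 0 0" --pt "-0.001 0 0 0"

```text
clock: 8.45
ee_pos: [0.51, 0.0724, 0.0543]
eef_rot: [0.0, 0.05, 0.999, -0.0]
wrist_force: [-0.5, 0.3, 1.5]
finger_gap: -0.0
gripper_force: 0.7
```

```bash
python3 d.py; cat > e.py <<'E'
from h import *
import sys
p=bot.read_camera("top"); P=cloud(p); x0=int(sys.argv[2]) if len(sys.argv)>2 else 225
c=cv2.resize(p["frame"][145:240,x0:x0+100,::-1],(600,570),interpolation=cv2.INTER_CUBIC)
p2=bot.read_camera("scene"); m=bot.find_in("gauge",p2)[0]["at"]; u=int(p2["fx"]*m[0]/m[2]+p2["cx"]); v=int(p2["fy"]*m[1]/m[2]+p2["cy"])
cv2.imwrite(f"pics/{sys.argv[1]}.png",c)
c=cv2.resize(p2["frame"][max(0,v-50):v+40,max(0,u-60):u+60,::-1],(800,600),interpolation=cv2.INTER_CUBIC); cv2.imwrite(f"pics/{sys.argv[1]}s.png",c)
E
python3 e.py p1
```

```text
8.45 [0.51   0.0724 0.0543] gauge [-0.0265  0.0442] Ffwd [-0.5128  0.2224] [-0.488   0.2724  1.4654] [-0.9949  0.1007 -0.0002]
```

View pics/p1s.png

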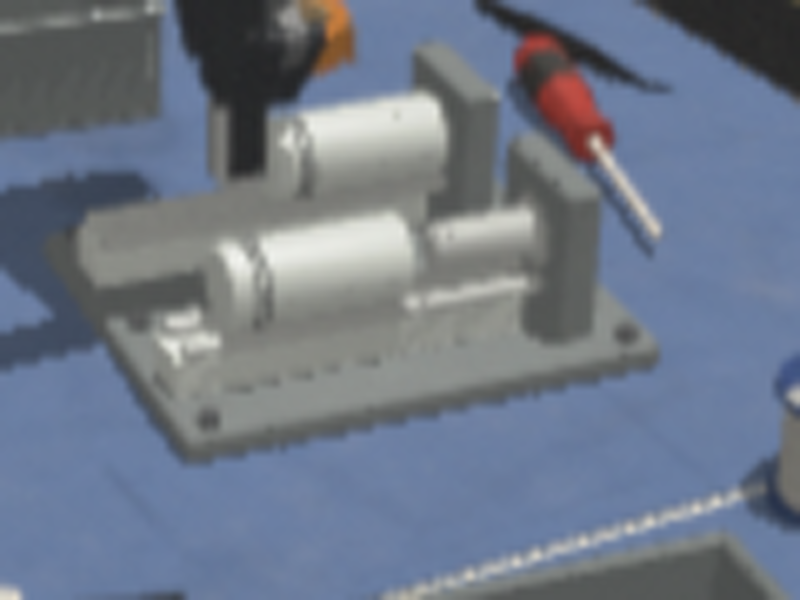

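View pics/p1.png

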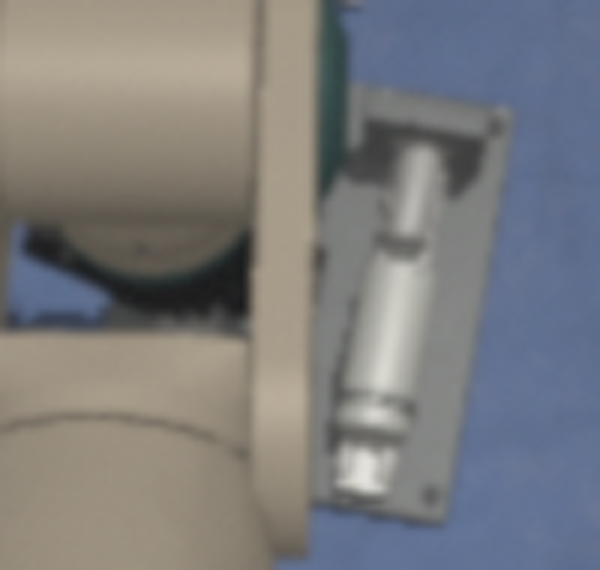

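The scene view shows the left sleeve's rim, at px (447,140), almost at its wall at (450,150). The right sleeve hasn't been touched. There's no firm stop yet, so I'll press on gently.

Request:
arm_command --pt "-0.001 0 0 0" --pt "-0.001 0 0 0"

```text
clock: 8.8
ee_pos: [0.511, 0.0723, 0.0543]
eef_rot: [0.0, 0.05, 0.999, 0.0]
wrist_force: [-1.8, 0.9, 0.3]
finger_gap: 0.0001
gripper_force: 0.7
```

Request:
arm_command --pt "-0.001 0 0 0" --pt "-0.001 0 0 0"

```text
clock: 9.0
ee_pos: [0.512, 0.0722, 0.0543]
eef_rot: [0.0, 0.05, 0.999, 0.0]
wrist_force: [-0.8, 0.5, -0.3]
finger_gap: 0.0002
gripper_force: 0.7
```

Request:
arm_command --pt "-0.001 0 0 0" --pt "-0.001 0 0 0"

```text
clock: 9.2
ee_pos: [0.5121, 0.0724, 0.0542]
eef_rot: [-0.001, 0.05, 0.999, 0.0]
wrist_force: [-6.7, 2.2, 3.7]
finger_gap: 0.0
gripper_force: 3.3
```

Request:
arm_command --pt "-0.001 0 0 0" --pt "-0.001 0 0 0"

```text
clock: 9.4
ee_pos: [0.5121, 0.0724, 0.0541]
eef_rot: [-0.003, 0.05, 0.999, 0.0]
wrist_force: [-12.6, 2.0, 7.1]
finger_gap: -0.0002
gripper_force: 6.3
```

It stopped firmly with the TCP at gauge x ≈ -24 mm, which points to a good sleeve. I'll back off, rise above the sleeve with the claw open and check the rim from close by.

Request:
arm_command --pt "0.006 0 0 0" --pt "0.007 0 -0.02 0" --pt "0.007 0 -0.06 0" --pt "0 0 -0.1 0" --pt "-0.04 0 -0.11 0" --pt "-0.043 0 -0.11 0"

```text
clock: 10.0
ee_pos: [0.5602, 0.0671, 0.1667]
eef_rot: [0.003, 0.051, 0.999, 0.0]
wrist_force: [0.0, -0.9, 0.3]
finger_gap: -0.0003
gripper_force: 0.0
```

Request:
arm_command --pt "0 0 0 0" --pt "0 0 0 0" --pt "0 0 0 0" --pt "0 0 0 0" --pt "0 0 0 0" --claw 1 --newtons 30

```text
clock: 10.5
ee_pos: [0.5563, 0.0678, 0.1643]
eef_rot: [-0.0, 0.05, 0.999, 0.0]
wrist_force: [0.0, -0.3, 0.8]
finger_gap: 0.0724
gripper_force: 0.0
```

```bash
cat > f.py <<'E'
from h import *
import sys
n,side,tag=sys.argv[1:4]; lane=.045 if side=="left" else -.045
p,P,T,tp,R=wrist(tag); g=np.array([[.995,-.0998],[.0998,.995]])
L=np.dstack([(P[...,:2]-[.532,.0258])@g.T,P[...,2]]); s=bot.read_state()
print(s["clock"],tp,"gauge",g@(tp[:2]-[.532,.0258]),s["finger_gap"])
q=L[np.isfinite(L[...,0])]
near=q[(abs(q[:,1]-lane)<.03)&(q[:,2]<.09)&(q[:,0]>-.1)&(q[:,0]<.1)]
wt=near[near[:,2]>.0745]; print("wall top x",np.percentile(wt[:,0],[1,50,99]),"y",np.percentile(wt[:,1],[1,50,99]))
sl=near[(near[:,2]>.0625)&(near[:,2]<.070)]; print("sleeve top x",np.percentile(sl[:,0],[0,1,50,99,100]),"y",sl[:,1].mean(), "ridge slope",np.polyfit(sl[:,0],sl[:,1],1)[0])
c=near[abs(near[:,1]-np.median(sl[:,1]))<.004]
for a in np.arange(-.09,.08,.004):
    k=c[(c[:,0]>=a)&(c[:,0]<a+.004)]
    if len(k): print(f"{a*1000:.0f}:{np.median(k[:,2])*1000:.0f}",end=" ")
E
python3 f.py x left w2
```

```text
10.55 [0.5563 0.0678 0.1643] gauge [0.02   0.0442] 0.07888254868798172
wall top x [0.0613 0.0679 0.0767] y [0.0176 0.0444 0.0718]
sleeve top x [-0.0137 -0.0129  0.0244  0.0621  0.0646] y 0.044276003771982535 ridge slope 0.014314533966581118
-90:29 -86:29 -82:29 -78:29 -74:29 -70:29 -66:29 -62:29 -58:29 -54:29 -50:29 -46:29 -42:29 -38:29 -34:29 -30:29 -26:29 -22:29 -18:29 -14:59 -10:66 -6:66 -2:67 2:66 6:66 10:66 14:66 18:66 22:66 26:66 30:66 34:66 38:66 42:66 46:66 50:66 54:66 58:68 62:77 66:78 70:78 74:78
```

View pics/w2.png

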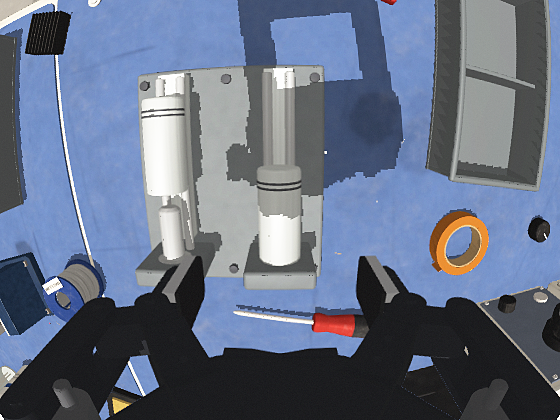

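The wrist view shows the left sleeve's rim at px (280,264), right against its wall at (280,270), and the depth profile has no gap. It's **good**, so it goes in the split tray. Grasping it now.

Request:
arm_command --pt "-0.0035 0 0.03 -0.008" --pt "-0.0035 0 0.07 -0.008" --pt "-0.0035 0 0.1 -0.008" --pt "-0.0035 0 0.115 -0.008" --pt "-0.0035 0 0.116 -0.008" --pt "-0.0035 0 0.116 -0.008"

```text
clock: 11.15
ee_pos: [0.5609, 0.0674, 0.0496]
eef_rot: [0.001, 0.046, 0.999, 0.0]
wrist_force: [0.5, -0.0, 0.6]
finger_gap: 0.0856
gripper_force: 0.0
```

Request:
arm_command --pt "0 0 0 0" --pt "0 0 0 0" --pt "0 0 0 0" --pt "0 0 0 0" --pt "0 0 0 0" --pt "0 0 0 0" --claw 0 --newtons 30

```text
clock: 11.75
ee_pos: [0.5605, 0.0667, 0.0493]
eef_rot: [0.001, 0.047, 0.999, -0.001]
wrist_force: [-3.1, -4.0, 5.6]
finger_gap: 0.0333
gripper_force: 30.9
```

Request:
arm_command --pt "0.003 0 0 0" --pt "0.01 0 0 0" --pt "0.018 0 0 0" --pt "0.026 0 0 0" --pt "0.034 0 0 0" --pt "0.042 0 0 0" --pt "0.05 0 0 0" --pt "0.058 0 0 0" --pt "0.06 0 0 0" --pt "0.06 0 0 0" --pt "0.06 0 -0.01 0" --pt "0.06 0 -0.03 0"

```text
clock: 12.95
ee_pos: [0.4984, 0.0732, 0.0765]
eef_rot: [-0.003, 0.046, 0.999, 0.0]
wrist_force: [0.1, -0.1, -2.3]
finger_gap: 0.0333
gripper_force: 30.3
```

Request:
arm_command --pt "0 0 -0.04 0" --pt "0 0 -0.08 0" --pt "0 0 -0.1 0" --pt "0 0 -0.1 0"

```text
clock: 13.35
ee_pos: [0.5014, 0.0734, 0.1815]
eef_rot: [0.002, 0.046, 0.999, 0.001]
wrist_force: [0.8, -0.1, -2.5]
finger_gap: 0.0335
gripper_force: 30.4
```

```bash
python3 - <<'E'
from h import *
s,tp,R=st(); print(s["clock"],tp,s["finger_gap"],s["gripper_force"],s["wrist_force"])
print(to([.499,.274,tp[2]],np.pi-.16))
p,P,T,tp,R=wrist("w3"); q=P[np.isfinite(P[...,0])]
q=q[(q[:,2]>.03)&(q[:,2]<.06)&(q[:,1]>.2)&(q[:,1]<.37)&(q[:,0]>.3)&(q[:,0]<.6)]
rim=q[q[:,2]>.05]; print(len(rim),cv2.minAreaRect((rim[:,:2]*1000).astype(np.float32)))
c=q[(q[:,2]<.042)&(q[:,1]>.24)&(q[:,1]<.32)&(abs(q[:,0]-.45)<.04)]; print(len(c),cv2.minAreaRect((c[:,:2]*1000).astype(np.float32)))
E
```

```text
13.35 [0.5014 0.0734 0.1815] 0.0335066333218786 30.43073046952486 [ 0.7563 -0.1314 -2.4635]
[0.0209 0.1995 0.0002 0.0676]
4034 ((452.86968994140625, 280.6387939453125), (112.27031707763672, 205.2753448486328), 81.01376342773438)
267 ((453.1302795410156, 280.91949462890625), (78.44407653808594, 4.416996002197266), 80.68424224853516)
```

Request:
arm_command --pt "0.004 0.04 0 0.01" --pt "0.008 0.08 0 0.03" --pt "0.012 0.12 0 0.05" --pt "0.016 0.16 0 0.0676" --pt "0.0189 0.19 0 0.0676" --pt "0.0189 0.1987 0 0.0676" --pt "0.0189 0.1987 0.03 0.0676" --pt "0.0189 0.1987 0.06 0.0676" --pt "0.0189 0.1987 0.09 0.0676" --pt "0.0189 0.1987 0.1 0.0676" --pt "0.0189 0.1987 0.1 0.0676"

```text
clock: 14.5
ee_pos: [0.4985, 0.2714, 0.0755]
eef_rot: [-0.003, 0.08, 0.997, -0.001]
wrist_force: [-0.2, -0.6, -1.5]
finger_gap: 0.0332
gripper_force: 30.6
```

```bash
python3 - <<'E'
from h import *
s,tp,R=st(); print(s["clock"],tp,s["wrist_force"],to([.5009,.273,tp[2]],np.pi-.16))
E
```

```text
14.5 [0.4985 0.2714 0.0755] [-0.2463 -0.6099 -1.487 ] [-0.0021  0.002  -0.     -0.0009]
```

Request:
arm_command --pt "0 0 0.01 0" --pt "0 0 0.025 0" --pt "0 0 0.04 0" --pt "0 0 0.05 0" --pt "0 0 0.053 0" --pt "0 0 0.054 0" --pt "0 0 0.055 0" --pt "0 0 0.055 0"

```text
clock: 15.3
ee_pos: [0.5003, 0.2727, 0.0238]
eef_rot: [0.0, 0.08, 0.997, 0.0]
wrist_force: [0.7, -0.1, -1.4]
finger_gap: 0.0332
gripper_force: 30.6
```

Request:
arm_command --pt "0 0 0.001 0" --pt "0 0 0.002 0" --pt "0 0 0.003 0" --pt "0 0 0.003 0"

```text
clock: 15.7
ee_pos: [0.5001, 0.2726, 0.0204]
eef_rot: [0.0, 0.08, 0.997, 0.0]
wrist_force: [0.3, 0.1, -1.3]
finger_gap: 0.0329
gripper_force: 30.7
```

Request:
arm_command --pt "0 0 0.0005 0" --pt "0 0 0.001 0" --pt "0 0 0.001 0"

```text
clock: 16.0
ee_pos: [0.5001, 0.2726, 0.0204]
eef_rot: [0.0, 0.08, 0.997, 0.0]
wrist_force: [-3.2, -2.2, 5.8]
finger_gap: 0.0332
gripper_force: 31.6
```

Request:
arm_command --pt "0 0 0 0" --pt "0 0 0 0" --pt "0 0 0 0" --pt "0 0 -0.01 0" --pt "0 0 -0.05 0" --pt "0 0 -0.1 0" --pt "0 0 -0.14 0" --pt "0 0 -0.16 0" --claw 0.58

```text
clock: 16.8
ee_pos: [0.5011, 0.273, 0.1849]
eef_rot: [0.003, 0.08, 0.997, 0.002]
wrist_force: [0.0, 1.2, 0.4]
finger_gap: 0.0498
gripper_force: 0.0
```

```bash
python3 - <<'E'
from h import *
g=np.array([[.995,-.0998],[.0998,.995]])
s,tp,R=st(); print(s["clock"],tp,s["finger_gap"])
# right: TCP gauge start (-95,-45)
t=np.array([.532,.0258])+g.T@[-.094,-.0445]; print(t,to([*t,.16],np.pi-.092))
p,P,T,tp,R=wrist("w4")
for r in bot.find_in("sleeve_left",p)[:2]: print(r["confidence"],R@(T[:3,:3]@r["at"]+T[:3,3])+tp)
E
```

```text
16.8 [0.5011 0.273  0.1849] 0.049774437946589506
[ 0.434  -0.0091] [ 0.0213 -0.2893  0.0236 -0.0684]
0.71 [0.4989 0.2719 0.0325]
```

The left sleeve is in the far pocket. Next is the right lane.

Request:
arm_command --pt "0.003 -0.04 0 -0.02" --pt "0.006 -0.09 0 -0.05" --pt "0.012 -0.14 0 -0.068" --pt "0.016 -0.19 0 -0.068" --pt "0.02 -0.24 0 -0.068" --pt "0.0213 -0.28 0.01 -0.068" --pt "0.0213 -0.2893 0.02 -0.068" --pt "0.0213 -0.2893 0.02 -0.068" --pt "0.0213 -0.2893 0.02 -0.068" --pt "0.0213 -0.2893 0.02 -0.068" --claw 0

```text
clock: 17.9
ee_pos: [0.4331, -0.0085, 0.1594]
eef_rot: [0.0, 0.045, 0.999, 0.0]
wrist_force: [-0.8, -0.0, 0.1]
finger_gap: 0.0002
gripper_force: 0.0
```

```bash
python3 f.py x right w5; python3 - <<'E'
from h import *
g=np.array([[.995,-.0998],[.0998,.995]])
t=np.array([.532,.0258])+g.T@[-.092,-.045]; print(to([*t,.0545],np.pi-.092))
E
```

```text
17.95 [ 0.4331 -0.0085  0.1594] gauge [-0.095 -0.044] -0.00023993979011910032
[-0.0029 -0.001   0.105   0.0016]Traceback (most recent call last):
  File "f.py", line 9, in <module>
    wt=near[near[:,2]>.0745]; print("wall top x",np.percentile(wt[:,0],[1,50,99]),"y",np.percentile(wt[:,1],[1,50,99]))
                                                 ~~~~~~~~~~~~~^^^^^^^^^^^^^^^^^^^
    return _quantile_unchecked(
        a, q, axis, out, overwrite_input, method, keepdims, weights)
    return _ureduce(a,
                    func=_quantile_ureduce_func,
    ...<5 lines>...
                    overwrite_input=overwrite_input,
                    method=method)
    r = func(a, **kwargs)
    result = _quantile(arr,
                       quantiles=q,
    ...<2 lines>...
                       out=out,
                       weights=wgt)
    slices_having_nans = np.isnan(arr[-1, ...])
                                  ~~~^^^^^^^^^
IndexError: index -1 is out of bounds for axis 0 with size 0
```

Request:
arm_command --pt "-0.003 -0.001 0.03 0" --pt "-0.003 -0.001 0.06 0" --pt "-0.003 -0.001 0.09 0" --pt "-0.003 -0.001 0.104 0" --pt "-0.003 -0.001 0.105 0" --pt "-0.003 -0.001 0.105 0"

```text
clock: 18.55
ee_pos: [0.4361, -0.0103, 0.0549]
eef_rot: [0.0, 0.046, 0.999, 0.0]
wrist_force: [-0.2, -0.0, 0.2]
finger_gap: 0.0
gripper_force: 0.0
```

Request:
arm_command --pt "-0.004 0 0 0" --pt "-0.007 0 0 0" --pt "-0.009 0 0 0" --pt "-0.011 0 0 0" --pt "-0.013 0 0 0" --pt "-0.016 0 0 0" --pt "-0.02 0 0 0" --pt "-0.024 0 0 0" --pt "-0.028 0 0 0" --pt "-0.031 0 0 0" --pt "-0.034 0 0 0" --pt "-0.035 0 0 0"

```text
clock: 19.75
ee_pos: [0.4708, -0.0142, 0.0543]
eef_rot: [0.0, 0.046, 0.999, 0.0]
wrist_force: [-5.3, 0.8, 4.3]
finger_gap: 0.0
gripper_force: 2.2
```

Request:
arm_command --pt "-0.001 0 0 0" --pt "-0.002 0 0 0" --pt "-0.003 0 0 0"

```text
clock: 20.05
ee_pos: [0.4735, -0.0144, 0.0543]
eef_rot: [0.0, 0.046, 0.999, 0.0]
wrist_force: [-2.6, 1.0, 4.0]
finger_gap: 0.0001
gripper_force: 1.7
```

Request:
arm_command --pt "-0.001 0 0 0" --pt "-0.002 0 0 0" --pt "-0.003 0 0 0"

```text
clock: 20.35
ee_pos: [0.4766, -0.0147, 0.0543]
eef_rot: [0.0, 0.046, 0.999, 0.0]
wrist_force: [-2.9, 0.7, 3.1]
finger_gap: 0.0004
gripper_force: 1.7
```

Request:
arm_command --pt "-0.001 0 0 0" --pt "-0.002 0 0 0" --pt "-0.003 0 0 0"

```text
clock: 20.65
ee_pos: [0.4796, -0.015, 0.0543]
eef_rot: [0.0, 0.046, 0.999, 0.0]
wrist_force: [-3.3, 0.4, 1.9]
finger_gap: 0.0003
gripper_force: 1.6
```

Request:
arm_command --pt "-0.001 0 0 0" --pt "-0.002 0 0 0" --pt "-0.003 0 0 0"

```text
clock: 20.95
ee_pos: [0.4825, -0.0152, 0.0543]
eef_rot: [-0.0, 0.046, 0.999, 0.0]
wrist_force: [-3.4, -0.2, 1.5]
finger_gap: 0.0001
gripper_force: 1.6
```

Request:
arm_command --pt "-0.001 0 0 0" --pt "-0.002 0 0 0" --pt "-0.003 0 0 0"

```text
clock: 21.25
ee_pos: [0.4855, -0.0156, 0.0543]
eef_rot: [0.0, 0.046, 0.999, 0.0]
wrist_force: [-2.4, 0.1, 2.6]
finger_gap: 0.0001
gripper_force: 1.6
```

Request:
arm_command --pt "-0.001 0 0 0" --pt "-0.002 0 0 0" --pt "-0.003 0 0 0"

```text
clock: 21.55
ee_pos: [0.4885, -0.0158, 0.0543]
eef_rot: [0.0, 0.046, 0.999, 0.0]
wrist_force: [-3.1, 0.4, 2.0]
finger_gap: 0.0001
gripper_force: 1.6
```

Request:
arm_command --pt "-0.001 0 0 0" --pt "-0.002 0 0 0"

```text
clock: 21.75
ee_pos: [0.4905, -0.016, 0.0543]
eef_rot: [0.0, 0.046, 0.999, 0.0]
wrist_force: [-2.0, 1.2, 1.1]
finger_gap: -0.0003
gripper_force: 1.5
```

Request:
arm_command --pt "-0.001 0 0 0" --pt "-0.002 0 0 0" --pt "-0.003 0 0 0"

```text
clock: 22.05
ee_pos: [0.4935, -0.0163, 0.0543]
eef_rot: [0.0, 0.046, 0.999, 0.0]
wrist_force: [-2.5, -0.3, 1.2]
finger_gap: -0.0003
gripper_force: 1.5
```

Request:
arm_command --pt "-0.001 0 0 0" --pt "-0.002 0 0 0" --pt "-0.003 0 0 0"

```text
clock: 22.35
ee_pos: [0.4965, -0.0165, 0.0543]
eef_rot: [0.0, 0.046, 0.999, 0.0]
wrist_force: [-3.7, 1.0, 1.5]
finger_gap: -0.0001
gripper_force: 1.5
```

Request:
arm_command --pt "-0.001 0 0 0" --pt "-0.002 0 0 0" --pt "-0.003 0 0 0"

```text
clock: 22.65
ee_pos: [0.4995, -0.0168, 0.0543]
eef_rot: [0.0, 0.046, 0.999, 0.0]
wrist_force: [-2.1, 0.7, 1.8]
finger_gap: 0.0001
gripper_force: 1.5
```

Request:
arm_command --pt "-0.001 0 0 0" --pt "-0.002 0 0 0"

```text
clock: 22.85
ee_pos: [0.5015, -0.017, 0.0543]
eef_rot: [0.0, 0.046, 0.999, 0.0]
wrist_force: [-2.7, 1.8, 1.4]
finger_gap: 0.0003
gripper_force: 1.5
```

Request:
arm_command --pt "-0.001 0 0 0" --pt "-0.001 0 0 0"

```text
clock: 23.05
ee_pos: [0.5026, -0.0171, 0.0543]
eef_rot: [0.0, 0.046, 0.999, 0.0]
wrist_force: [-1.5, 1.0, 1.1]
finger_gap: -0.0001
gripper_force: 0.9
```

Request:
arm_command --pt "-0.001 0 0 0" --pt "-0.001 0 0 0"

```text
clock: 23.25
ee_pos: [0.5035, -0.0172, 0.0543]
eef_rot: [0.0, 0.046, 0.999, 0.0]
wrist_force: [-1.9, 1.0, 2.2]
finger_gap: 0.0001
gripper_force: 1.1
```

Request:
arm_command --pt "-0.001 0 0 0" --pt "-0.001 0 0 0"

```text
clock: 23.45
ee_pos: [0.5039, -0.0172, 0.0543]
eef_rot: [-0.001, 0.046, 0.999, 0.0]
wrist_force: [-6.2, 0.8, 4.6]
finger_gap: 0.0002
gripper_force: 3.1
```

Request:
arm_command --pt "-0.001 0 0 0" --pt "-0.001 0 0 0"

```text
clock: 23.65
ee_pos: [0.5039, -0.0172, 0.0542]
eef_rot: [-0.002, 0.046, 0.999, 0.0]
wrist_force: [-11.5, 1.3, 9.0]
finger_gap: 0.0
gripper_force: 6.3
```

It stopped at the same depth as the left one. I'll back off, go above and verify.

Request:
arm_command --pt "0.006 0 0 0" --pt "0.007 0 -0.02 0" --pt "0.007 0 -0.06 0" --pt "0 0 -0.1 0" --pt "-0.04 0 -0.11 0" --pt "-0.046 0 -0.11 0"

```text
clock: 24.25
ee_pos: [0.5546, -0.0222, 0.1668]
eef_rot: [0.003, 0.046, 0.999, -0.0]
wrist_force: [0.6, -0.2, -0.5]
finger_gap: 0.0
gripper_force: 0.0
```

Request:
arm_command --pt "0 0 0 0" --pt "0 0 0 0" --pt "0 0 0 0" --pt "0 0 0 0" --pt "0 0 0 0" --claw 1 --newtons 30

```text
clock: 24.75
ee_pos: [0.5508, -0.0216, 0.1642]
eef_rot: [-0.0, 0.046, 0.999, 0.0]
wrist_force: [-0.4, 0.4, -0.6]
finger_gap: 0.0726
gripper_force: 0.0
```

```bash
python3 f.py x right w6
```

```text
24.8 [ 0.5508 -0.0216  0.1642] gauge [ 0.0234 -0.0453] 0.07889049677742234
wall top x [0.062  0.0686 0.0772] y [-0.0722 -0.0455 -0.0182]
sleeve top x [-0.0128 -0.0118  0.0256  0.0631  0.0645] y -0.04573504509355994 ridge slope 0.010548776425969308
-90:29 -86:29 -82:29 -78:29 -74:29 -70:29 -66:29 -62:29 -58:29 -54:29 -50:29 -46:29 -42:29 -38:29 -34:29 -30:29 -26:29 -22:29 -18:29 -14:57 -10:66 -6:67 -2:67 2:66 6:66 10:66 14:66 18:66 22:66 26:66 30:66 34:66 38:66 42:66 46:66 50:66 54:66 58:66 62:75 66:78 70:78 74:78
```

View pics/w6.png

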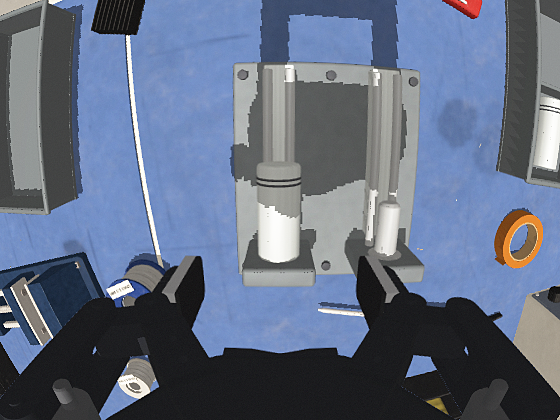

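The right sleeve's rim, at px (279,262), is against its wall with no gap either, so it's **good** too. It goes in the near pocket of the split tray. The first sleeve shows at the right edge (550,130), in the far pocket.

Request:
arm_command --pt "-0.001 0 0.03 0" --pt "-0.001 0 0.07 0" --pt "-0.001 0 0.1 0" --pt "-0.001 0 0.115 0" --pt "-0.001 0 0.116 0" --pt "-0.001 0 0.116 0"

```text
clock: 25.4
ee_pos: [0.5529, -0.0218, 0.0496]
eef_rot: [0.001, 0.046, 0.999, -0.0]
wrist_force: [0.6, -0.1, -0.7]
finger_gap: 0.0853
gripper_force: 0.0
```

Request:
arm_command --pt "0 0 0 0" --pt "0 0 0 0" --pt "0 0 0 0" --pt "0 0 0 0" --pt "0 0 0 0" --pt "0 0 0 0" --claw 0 --newtons 30

```text
clock: 26.0
ee_pos: [0.5525, -0.0229, 0.0495]
eef_rot: [0.001, 0.046, 0.999, -0.001]
wrist_force: [-2.9, -4.8, 3.9]
finger_gap: 0.0335
gripper_force: 31.7
```

Request:
arm_command --pt "0.003 0 0 0" --pt "0.01 0 0 0" --pt "0.018 0 0 0" --pt "0.026 0 0 0" --pt "0.034 0 0 0" --pt "0.042 0 0 0" --pt "0.05 0 0 0" --pt "0.058 0 0 0" --pt "0.06 0 0 0" --pt "0.06 0 0 0" --pt "0.06 0 -0.01 0" --pt "0.06 0 -0.03 0"

```text
clock: 27.2
ee_pos: [0.4905, -0.0156, 0.0767]
eef_rot: [-0.003, 0.046, 0.999, 0.001]
wrist_force: [0.2, -0.4, -1.8]
finger_gap: 0.0332
gripper_force: 31.0
```

Request:
arm_command --pt "0 0 -0.04 0" --pt "0 0 -0.08 0" --pt "0 0 -0.1 0" --pt "0 0 -0.1 0" --pt "0 0 -0.1 0" --pt "0 0 -0.1 0"

```text
clock: 27.8
ee_pos: [0.4913, -0.016, 0.1759]
eef_rot: [-0.002, 0.046, 0.999, 0.0]
wrist_force: [-0.9, 0.8, -1.7]
finger_gap: 0.0332
gripper_force: 31.0
```

```bash
python3 - <<'E'
from h import *
s,tp,R=st(); print(s["clock"],tp,s["finger_gap"],s["gripper_force"],s["wrist_force"])
print(to([.4525-.0484,.2808+.0078,tp[2]],np.pi-.16))
E
```

```text
27.8 [ 0.4913 -0.016   0.1759] 0.03316680904488459 30.99712846800685 [-0.9045  0.8468 -1.686 ]
[0.1149 0.2952 0.0006 0.0677]
```

Request:
arm_command --pt "0.015 0.035 0 0.01" --pt "0.03 0.075 0 0.03" --pt "0.046 0.117 0 0.05" --pt "0.062 0.16 0 0.0677" --pt "0.078 0.2 0 0.0677" --pt "0.094 0.24 0 0.0677" --pt "0.108 0.28 0 0.0677" --pt "0.115 0.2952 0 0.0677" --pt "0.115 0.2952 0 0.0677" --pt "0.115 0.2952 0.03 0.0677" --pt "0.115 0.2952 0.06 0.0677" --pt "0.115 0.2952 0.07 0.0677"

```text
clock: 29.0
ee_pos: [0.4034, 0.2863, 0.1039]
eef_rot: [-0.003, 0.08, 0.997, -0.002]
wrist_force: [-0.2, -0.2, -2.0]
finger_gap: 0.0333
gripper_force: 31.0
```

Request:
arm_command --pt "0 0 0 0" --pt "0 0 0 0" --pt "0 0 0 0"

```text
clock: 29.3
ee_pos: [0.4061, 0.2886, 0.11]
eef_rot: [0.001, 0.08, 0.997, 0.001]
wrist_force: [-0.1, -0.6, -2.2]
finger_gap: 0.0331
gripper_force: 31.1
```

```bash
python3 - <<'E'
from h import *
s,tp,R=st(); print(s["clock"],tp,s["wrist_force"],to([.4041,.2886,.0235],np.pi-.16))
E
```

```text
29.3 [0.4061 0.2886 0.11  ] [-0.0713 -0.5705 -2.1695] [ 0.0021 -0.0005  0.0865 -0.0005]
```

Request:
arm_command --pt "0.002 0 0.02 0" --pt "0.002 0 0.045 0" --pt "0.002 0 0.065 0" --pt "0.002 0 0.077 0" --pt "0.002 0 0.081 0" --pt "0.002 0 0.083 0" --pt "0.002 0 0.085 0" --pt "0.002 0 0.085 0" --pt "0.002 0 0.085 0"

```text
clock: 30.2
ee_pos: [0.4035, 0.2889, 0.024]
eef_rot: [0.0, 0.08, 0.997, 0.0]
wrist_force: [1.0, 0.2, -2.8]
finger_gap: 0.0332
gripper_force: 31.1
```

Request:
arm_command --pt "0 0 0.001 0" --pt "0 0 0.002 0" --pt "0 0 0.002 0"

```text
clock: 30.5
ee_pos: [0.4031, 0.2887, 0.0212]
eef_rot: [-0.0, 0.08, 0.997, -0.0]
wrist_force: [-0.2, 0.1, -1.8]
finger_gap: 0.0334
gripper_force: 31.1
```

Request:
arm_command --pt "0 0 0.001 0" --pt "0 0 0.001 0"

```text
clock: 30.7
ee_pos: [0.4032, 0.2888, 0.0205]
eef_rot: [0.0, 0.08, 0.997, 0.0]
wrist_force: [-1.7, -0.4, 0.4]
finger_gap: 0.0332
gripper_force: 31.3
```

Its weight is on the tray floor, so I'll release and rise.

Request:
arm_command --pt "0 0 0 0" --pt "0 0 0 0" --pt "0 0 0 0" --pt "0 0 -0.01 0" --pt "0 0 -0.05 0" --pt "0 0 -0.1 0" --pt "0 0 -0.15 0" --pt "0 0 -0.19 0" --pt "0 0 -0.2 0" --pt "0 0 -0.2 0" --pt "0 0 -0.2 0" --claw 0.58

```text
clock: 31.8
ee_pos: [0.4027, 0.2884, 0.2189]
eef_rot: [-0.001, 0.08, 0.997, -0.001]
wrist_force: [-0.4, -0.4, -0.4]
finger_gap: 0.0494
gripper_force: 0.0
```

```bash
python3 - <<'E'
from h import *
s,tp,R=st(); print(s["clock"],tp,s["wrist_force"]); wrist("w7")
p=bot.read_camera("top")
for n in ("sleeve_left","heat_sink","hex_key_set","tape_amber"):
    for r in bot.find_in(n,p)[:2]: print(n,r["confidence"],w(p,r["at"]))
E
```

```text
31.8 [0.4027 0.2884 0.2189] [-0.4169 -0.3726 -0.4152]
sleeve_left 0.82 [0.498  0.2676 0.0367]
heat_sink 0.82 [ 0.3467 -0.1529  0.0106]
heat_sink 0.19 [0.625  0.2526 0.0184]
hex_key_set 0.51 [0.3484 0.1526 0.0174]
tape_amber 0.78 [0.6215 0.2476 0.0178]
tape_amber 0.74 [0.4755 0.2673 0.0074]
```

View pics/w7.png

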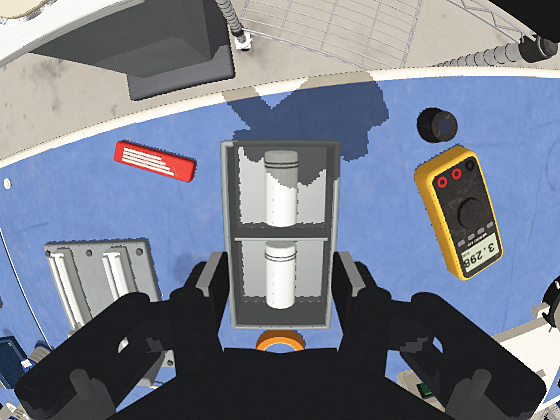

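The sleeves lie one in each pocket of the split tray, at px (281,188) and (280,272). The heat sink, hex key set and tape roll haven't moved. Handing in.

```bash
python3 -c "
from plant import bot
print(bot.hand_in())"
```

```text
the job is handed in; nothing more can be done
None
```

Both sleeves stopped with their rims against the stop wall, so both are good; each now lies in its own pocket of the cross-wall tray, the bystanders are where they were, and the job is handed in at about 32 s.

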